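# Unlock the bottle carrier from the shaker and hold it up

### The job

Wind the shaker's handwheel counter-clockwise (seen from above) by its crank until the hold-down slide is fully back against its stop, then let go of the crank, take the white bottle carrier by its top handle bar and lift it straight up, about 10 cm off its bed. Keep it level with its four bottles standing in it and leave the other things on the bench alone. Finish while still holding the carrier in the air, steady and level: do not put it down.

Things in the scene. Friction and masses are not known exactly. Their poses are not given: they have to be found in the camera images.
- station: Fixed shaker dock, white base 170 x 400 mm (its x, y); origin on the bench. At y = +100 mm the carrier's bed (40 mm above the bench) with low guides (50 mm high, 3 mm play). At y = -140 mm a grey housing 85 x 85 mm, 86 mm high, with the black handwheel on top. Between them a dark steel bridge, 78 mm wide, 96 mm high, y = -43 to -58 mm, is the slide's stop.
- hold_down (a joint): Steel slide bar 26 x 12 mm, 57 to 69 mm above the bench, along the dock's y. 0: its tip reaches 18 mm over the carrier's foot plate and keeps it from being lifted. Grows (m) as it withdraws to -y; at 0.030 its wide shoulder meets the bridge (the stop), its tip 12 mm clear of the carrier. Geared to the handwheel, 7.5 mm per rad. Stays where left.
- handwheel (a joint): Angle of the handwheel in rad, grows counter-clockwise seen from above; at 0 the crank lies on the station's +x side of the axis, at 4.0 the slide is at its stop and it turns no further. It starts between 0 and 0.8. Turning needs about 2 to 4 N at the crank; it stays where it is left.
- wheel_axis (a point): Point on the handwheel's upright axis, 135 mm above the bench (about 4 mm below the crank's middle). The wheel is 112 mm across, its rim top 109 mm above the bench.
- crank_mid (a point): Crank of the handwheel: upright black cylinder 18 mm in diameter, 50 mm tall (from 111 to 161 mm above the bench), 45 mm from the wheel's axis; it spins freely on its pin, so a gripper holding it can go round without turning. This point is on its axis, 139 mm above the bench.
- hold_down_tip (a point): Middle of the upper edge of the slide's tip (the end towards the carrier).
- tray: White bottle carrier, loose: foot plate 100 x 160 x 14 mm (its x, y, z), two thin steel posts at y = +50 and -50 mm and a handle bar on top. Origin at the middle of the plate's underside; z up. It starts on the bed, its axes nearly along the station's. Weighs, with bottles, about 0.5 kg.
- tray_handle (a point): Centre of the carrier's handle bar: 14 mm wide (carrier's x), 116 mm long (carrier's y), 18 mm tall; 126 mm above the plate's underside (166 mm above the bench at the start). Axes as the carrier's. The bottles' tops are 67 mm below this point.
- bottle0_center (a point): Small capped amber bottle, loose, 26 mm in diameter, 53 mm tall, standing in an 8 mm deep well of the carrier (27 mm and 33 mm off its middle); this point is half-way up.
- bottle1_center (a point): Small capped amber bottle, loose, 26 mm in diameter, 53 mm tall, standing in an 8 mm deep well of the carrier (27 mm and 33 mm off its middle); this point is half-way up.
- bottle2_center (a point): Small capped amber bottle, loose, 26 mm in diameter, 53 mm tall, standing in an 8 mm deep well of the carrier (27 mm and 33 mm off its middle); this point is half-way up.
- bottle3_center (a point): Small capped amber bottle, loose, 26 mm in diameter, 53 mm tall, standing in an 8 mm deep well of the carrier (27 mm and 33 mm off its middle); this point is half-way up.
- reagent_bottle: White plastic bottle, 68 mm in diameter, 150 mm tall; origin at the centre of its underside. Bystander, to be left alone.
- beaker: Clear open beaker, 70 mm in diameter, 90 mm tall; origin at the centre of its underside. Bystander, to be left alone.
- jar: Amber jar with green lid, 72 mm in diameter, 100 mm tall; origin at the centre of its underside. Bystander, to be left alone.
There are look-alikes about, which are no part of the job. What is shaped like the part that bears bottle0_center but green is not meant.

How it is judged (in metres and radians):
On the way, in this order (a step that is already met when the one before it is completed fails the run):
1. the hold-down slide is fully back against its stop (within 2 mm) (value of joint hold_down above 0.028 m), for 0.2 s.
2. the carrier is lifted at least 75 mm off its bed, level (z of tray_handle in the frame of station above 0.241 m and angle between tray_handle's own z axis and vertical below 0.12 rad), for 0.2 s.
At the end, for the whole second after the job is handed in: The carrier hangs from the gripper alone, its underside at least 75 mm above the bed, within 7 degrees (0.12 rad) of level and still (under 20 mm/s and 0.15 rad/s); all four bottles stand in it (within 0.25 rad of upright); the slide is still back within 3 mm of its stop (all of step 2 and contact force between tray and station below 0.3 N and contact force between tray and the fingers above 2 N and value of joint hold_down above 0.027 m and linear speed of tray below 0.02 m/s and angular speed of tray below 0.15 rad/s and z of bottle0_center in the frame of tray between 0.022 and 0.045 m and horizontal distance between each of bottle0_center, bottle1_center, bottle2_center, bottle3_center and tray below 0.065 m and angle between each of bottle0_center, bottle1_center, bottle2_center, bottle3_center's own z axis and vertical below 0.25 rad and z of bottle1_center in the frame of tray between 0.022 and 0.045 m and z of bottle2_center in the frame of tray between 0.022 and 0.045 m and z of bottle3_center in the frame of tray between 0.022 and 0.045 m); the arm keeps its last pose, push and grip.
It fails at once if the carrier is tipped by more than 20 degrees (angle between tray_handle's own z axis and vertical above 0.35 rad).
It fails at once if reagent_bottle is moved by more than 30 mm or tipped (distance of reagent_bottle from where it was at the start of the episode above 0.03 m or angle between reagent_bottle's own z axis and vertical above 0.3 rad).
It fails at once if beaker is moved by more than 30 mm or tipped (distance of beaker from where it was at the start of the episode above 0.03 m or angle between beaker's own z axis and vertical above 0.3 rad).
It fails at once if jar is moved by more than 30 mm or tipped (distance of jar from where it was at the start of the episode above 0.03 m or angle between jar's own z axis and vertical above 0.3 rad).
It also fails if it takes over 61 s, if anything falls off the work surface, if the arm or the gripper's body presses on something with over 40 N, if the wrist force passes 120 N, or if a joint passes its speed limit or range.

### The arm

A 6-joint arm with a two-finger parallel gripper is mounted at the origin on the work surface. World frame = base frame: x ahead of the robot, y to its left, z up, the work surface at z = 0. Lengths are in mm, angles in degrees, forces in N, time in s.
With the tool pointing down it reaches from about 350 to 850 mm from the base axis. Payload 8.1 kg.
Tool frame: the origin (TCP) lies on the mounting face of the last link; the fingertips stand 173 mm ahead of it and the grasp point (between the pads) lies 155 mm ahead of it; z points along the fingers, y is the direction in which the jaws open and shut (so a half turn about z gives the same grasp; the last joint's range is limited). The gripper opens to 85 mm and grips with 20 to 120 N. Pads are 22 mm wide; open, the fingers measure 114 mm over their backs; the gripper's body (76 mm by 85 mm) begins 54 mm behind the grasp point. The pads swing forward as they close: fully open they stand 13 mm farther back than shut.
Start: joints at [67.242, 7.471, 85.268, -0, 87.261, -4.893], TCP at [184.042, 571.083, 404.692] pointing down, gripper open.
Joint ranges: [-169.43, 169.43], [-51.17, 129.36], [1.28, 143.12], [-76.62, 256.62], [0, 156.53], [-152.29, 152.29]. Speed limits (degrees/s): [136.94, 136.94, 159.86, 180, 180, 180].

### API

Orientations are given as [roll, pitch, yaw] about the fixed x, y, z axes, in that order (R = Rz(yaw) Ry(pitch) Rx(roll)).
In Python, from bench import * gives the robot as it stands.
- The arm moves only by the shell command python3 -m jog 'ROWS' [FORCE]. ROWS is JSON, a list of rows, each an object of numbers: "tx", "ty", "tz": the shift along the tool's x, y, z as a fraction of full scale; "ax", "ay", "az": the turn, a rotation vector about the tool's x, y, z as a fraction of full scale; "hand": the opening, from 0 (shut) to 1 (fully open). A call has 1 to 5 rows; each row is the pose to reach, as a shift and turn from the pose commanded when the call began, along the tool's axes at that moment; what a row does not reach only later rows make up. Full scale, the value 1, is 150 mm for a shift and 45 degrees for a turn. A row lasts 1/12 s, in which the tool goes at most 41.7 mm and 7.16 degrees, less where a joint would pass 70% of its speed; a pose out of reach is approached as far as the arm can. A call with a number of a shift or a turn outside -1 to 1 is refused whole. A call with a gripper value outside its range is refused whole. The fingers move at their own pace and stop on an object; FORCE is the grip in N (left out, the last holds). Time passes only in rows, so rows that repeat a pose let the fingers close. It gives the time, the measured TCP pose, the force and the opening at its end, in the units of the state.
- sense(): the state, without advancing time (a new reading comes with each control period).
- snapshot(name): name is "scene" or "side" or "wrist"; returns a dict with "pixels" (480x640x3 uint8, red, green, blue), "z_map" (480x640 float32, mm along the optical axis (not along the pixel's ray), 0 where there is no reading), "intrinsics" (3x3 intrinsics, pixels), "D" ([k1, k2, p1, p2, k3] as OpenCV has them; the pictures are not rectified), "R" (3x3) and "t" (3): a world point X has camera coordinates R X + t. Camera axes: x right, y down, z forward; pixel columns grow to the right and rows downward; lengths in mm; the calibration is good to about 2 mm. A picture is of the moment at which its call begins.
- hand_in(): hands the job in, once; it reports no verdict.
The state is a dict: "time": time; "joint_pos": joint angles; "qd": joint speeds; "joint_efforts": joint torques, N m; "tool_pos": TCP position; "tcp_rot": TCP orientation; "ft_force": force on the tool from outside, world axes, zero at the start; "wrist_torque": the same for the moment, N m; "finger_gap": finger opening in mm.
Only numpy, scipy, OpenCV 4.12 (cv2) and the standard library are available. Lean on these libraries where they do the work, as an engineer would, in place of code of your own. Each camera call takes 0.05 s, during which the arm holds its last target.

## Working session

There is one attempt and no reset: what is moved stays moved. The work goes in short steps, Python scripts to look and compute and a shell command to move; the robot and the scene stay as the last step left them, time stands still between calls to the robot, and variables do not carry over. Pictures are saved under pics/ and viewed, and the job is handed in when it is done.

```bash
ls; mkdir -p pics; python3 - <<'E'
from bench import *
import cv2
print(sense())
for n in ["scene","side","wrist"]:
    s=snapshot(n); cv2.imwrite(f"pics/{n}0.png",s["pixels"][:,:,::-1])
    print(n,s["intrinsics"].tolist(),s["D"],s["R"].tolist(),s["t"], (s["z_map"]>0).mean())
E
```

```text
pics
{'time': 0.0, 'joint_pos': array([ 6.72406780e+01,  7.51429049e+00,  8.53297395e+01,  1.73927240e-04,
        8.72621033e+01, -4.89250781e+00]), 'qd': array([-0.00776667,  0.07126418, -0.09243258,  0.03138903,  0.0687936 ,
        0.03355412]), 'joint_efforts': array([-3.15662321e-03, -5.69404614e+01, -5.00545478e+01, -5.64530455e-04,
        1.46719714e-02,  1.06127305e-05]), 'tool_pos': array([183.96480496, 570.85497455, 403.64825466]), 'tcp_rot': array([-1.79894268e+02, -9.22482373e-03,  1.62133169e+02]), 'ft_force': array([ 0.18014261, -0.06328345, -0.85330793]), 'wrist_torque': array([0.00060701, 0.00014088, 0.04677844]), 'finger_gap': 84.98357857479691}
scene [[569.5758496994763, 0.0, 310.6635615956625], [0.0, 569.5758496994763, 244.9737275937699], [0.0, 0.0, 1.0]] [-0.04554717  0.          0.          0.          0.        ] [[0.45349362054022196, 0.8912595086307393, -0.00015621976360558185], [0.5113149178520712, -0.26031251084893753, -0.819020421892795], [-0.7300004047336216, 0.3713406589249486, -0.573764345457204]] [-221.93986053 -166.00951721 1748.05805377] 0.996012369
[... 164 characters left out ...]
        0.        ] [[0.788577145974406, -0.614922775506983, -0.004008117968408467], [-0.4570667394908281, -0.5817572076786663, -0.6727916073831067], [0.4113831310324763, 0.5323800629970187, -0.7398211865209097]] [-449.55377143  329.82919739 1031.18408742] 0.9961979166666667
wrist [[345.4096181872658, 0.0, 319.3064349345018], [0.0, 345.4096181872658, 240.51028339523594], [0.0, 0.0, 1.0]] [0.00910087 0.         0.         0.         0.        ] [[0.3059603827101594, 0.9520423225359381, -0.0019131942480033247], [0.9153352999014953, -0.2936099148918842, 0.2755984517943109], [0.2618196573332365, -0.08607342201608065, -0.9612709467451667]] [-599.44573371  -36.67046491  379.35217376] 0.99595703125
```

View pics/scene0.png

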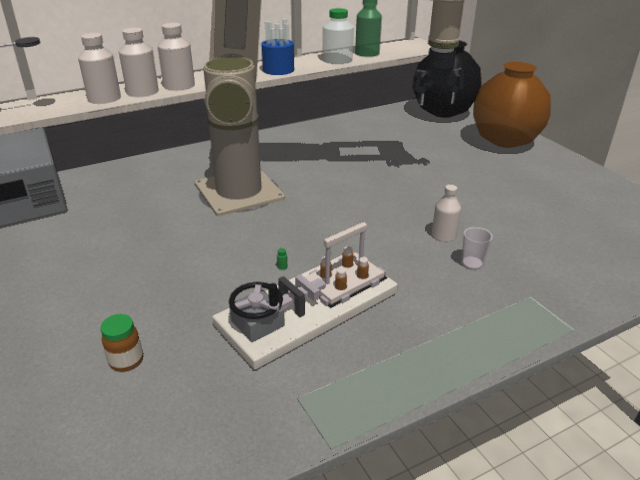

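View pics/side0.png

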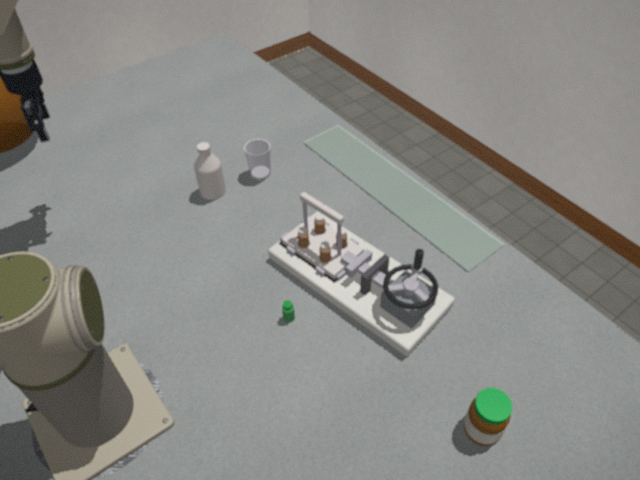

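View pics/wrist0.png

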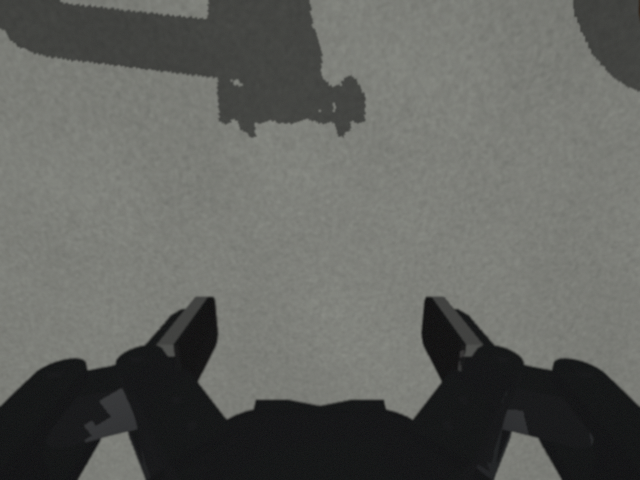

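```bash
cat > h.py <<'E'
from bench import *
import cv2, numpy as np
def cloud(n):
    s=snapshot(n); h,w=s["z_map"].shape
    u,v=np.meshgrid(np.arange(w),np.arange(h))
    p=cv2.undistortPoints(np.stack([u,v],-1).reshape(-1,1,2).astype(np.float64),s["intrinsics"],s["D"]).reshape(-1,2)
    z=s["z_map"].reshape(-1).astype(float)
    C=np.c_[p*z[:,None],z]
    W=(C-s["t"])@s["R"]
    W[z==0]=np.nan
    return s,W.reshape(h,w,3)
def ray(s,uv,zp):
    p=cv2.undistortPoints(np.array(uv,float).reshape(-1,1,2),s["intrinsics"],s["D"]).reshape(-1,2)
    d=np.c_[p,np.ones(len(p))]@s["R"]; c=-s["R"].T@s["t"]
    return c+d*((zp-c[2])/d[:,2])[:,None]
E
python3 - <<'E'
from h import *
for n,box in [("scene",(205,215,405,360)),("side",(255,180,460,365))]:
    s,W=cloud(n); a,b,c,d=box
    P=s["pixels"].astype(int)
    m=np.zeros(W.shape[:2],bool); m[b:d,a:c]=1
    print(n,"bench z",np.nanmedian(W[330:340,560 if n=="side" else 180:(570 if n=="side" else 190),2]))
    Z=W[...,2]; dark=P.max(-1)<60; light=P.min(-1)>110
    hb=m&(Z>163)&(Z<182)&light
    X=W[hb]; print("handle",len(X),X.mean(0),X.min(0),X.max(0))
    r=cv2.minAreaRect(X[:,:2].astype(np.float32)); print(r)
    pts=np.argwhere(hb)
    ck=m&(Z>117)&(Z<168)&dark&~hb
    X=W[ck]; print("crank",len(X),X.mean(0),np.percentile(X,[5,95],axis=0), np.argwhere(ck).mean(0)[::-1])
    rim=m&(Z>101)&(Z<113)&dark
    X=W[rim]; A=np.c_[2*X[:,:2],np.ones(len(X))]; q=np.linalg.lstsq(A,(X[:,:2]**2).sum(1),rcond=None)[0]
    print("rim",len(X),q[:2],np.sqrt(q[2]+q[0]**2+q[1]**2), cv2.minAreaRect(X[:,:2].astype(np.float32)))
    base=m&(Z>10)&(Z<46)&light
    X=W[base]; print("base",len(X),cv2.minAreaRect(X[:,:2].astype(np.float32)),X.mean(0))
    cv2.imwrite(f"pics/{n}crop.png",cv2.resize(s["pixels"][b:d,a:c,::-1],None,fx=3.5,fy=3.5,interpolation=cv2.INTER_CUBIC))
E
```

```text
scene bench z -0.034221990450177805
handle 361 [572.09778731  43.56527021 172.57701076] [552.5219644  -12.12167556 163.05291407] [587.01304881 104.67579422 179.55684773]
((568.6611328125, 46.29609680175781), (19.004674911499023, 118.5996322631836), 11.560940742492676)
crank 172 [ 656.09700328 -169.06114673  142.88458846] [[ 649.72184927 -175.53807479  120.71092061]
 [ 660.37669474 -160.94676053  162.44587577]] [272.63372093 293.76744186]
rim 500 [ 616.40663959 -191.21961979] 49.822859495230745 ((616.603271484375, -193.17697143554688), (107.77116394042969, 105.94893646240234), 21.600086212158203)
base 4428 ((659.716796875, -44.60395812988281), (318.6904602050781, 402.00140380859375), 10.42233943939209) [645.62658014 -88.59965002  33.65096883]
side bench z 1.3656455136357748
handle 404 [567.72692214  38.50833258 173.48978063] [551.7866018  -14.62442368 163.02387298] [586.02896593 100.32541539 180.64230646]
((569.2051391601562, 43.220767974853516), (17.390888214111328, 117.11849975585938), 9.666364669799805)
crank 99 [ 646.09472473 -173.09770156  143.12738123] [[ 642.85202979 -177.39395358  120.38061214]
 [ 651.0637157  -167.51904141  162.51647272]] [417.64646465 259.45454545]
rim 357 [ 609.37496573 -195.17311097] 49.570073540924945 ((609.166259765625, -194.63583374023438), (101.53629302978516, 102.37845611572266), 34.3402099609375)
base 5415 ((669.810302734375, -49.368743896484375), (519.2952880859375, 404.07989501953125), 8.376655578613281) [ 564.27930229 -110.57837212   34.84555757]
```

View pics/sidecrop.png

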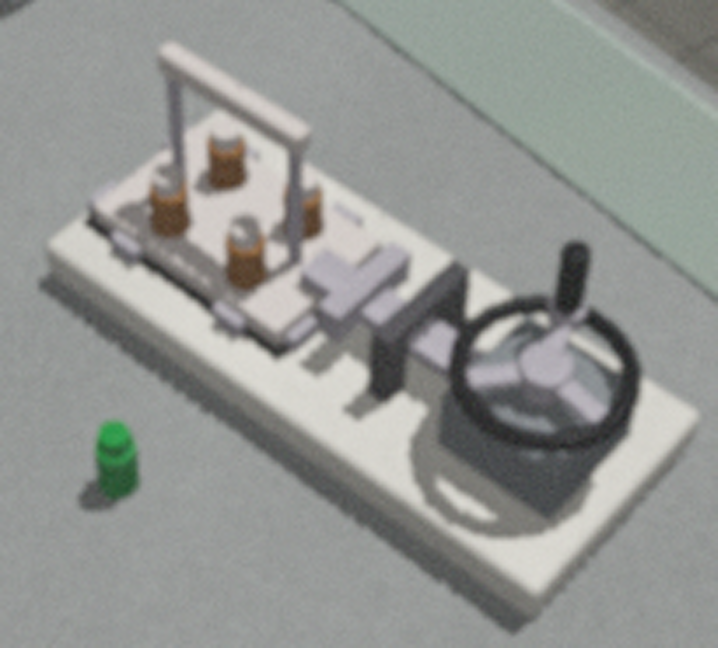

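View pics/scenecrop.png

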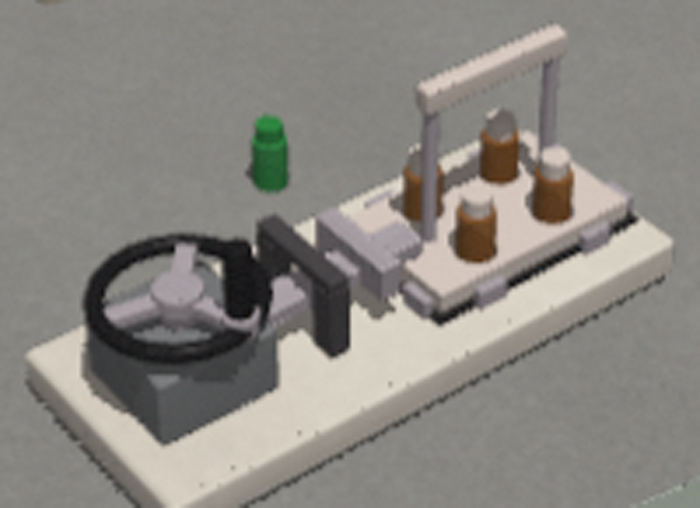

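Candidates by pixel (scene image):
- **Crank:** the upright black cylinder at (273,294). The bridge at (292,296) is dark too, but it is flat.
- **Carrier handle:** the white bar at (346,233).
- **Look-alike:** the green bottle at (282,258). The four amber bottles in the carrier are the real ones.

The crops confirm the choice. Crank ≈ (650,-167), axis ≈ (612.7,-191.3), so r ≈ 44.5 (should be 45). Handle centre ≈ (569,44.7), station yaw ≈ 10.5°, and wheel to carrier is 240 mm as given. The crank starts at ≈ 0.4 rad.

```bash
cat >> h.py <<'E'
from scipy.spatial.transform import Rotation as Ro
def go(target,yaw=None):
    s=sense(); R=Ro.from_euler('xyz',s["tcp_rot"],degrees=True)
    d=R.inv().apply(np.array(target)-s["tool_pos"])/150
    print("t",round(s["time"],2),"pos",s["tool_pos"].round(1),"rot",s["tcp_rot"].round(2),"shift",d.round(3))
    if yaw is not None:
        T=Ro.from_euler('xyz',[180,0,yaw],degrees=True)
        print("turn",((R.inv()*T).as_rotvec(degrees=True)/45).round(3))
E
python3 -m jog '[{"tx":-0.9,"ty":-0.78,"az":0.75},{"tx":-0.9,"ty":-0.78,"az":0.75},{"tx":-0.9,"ty":-0.78,"az":0.75},{"tx":-0.9,"ty":-0.78,"az":0.75},{"tx":-0.9,"ty":-0.78,"az":0.75}]'
python3 -c "
from h import *
go([650,-167,404],100.5)"
```

```text
t 0.25 pos [184.  571.  404.2] rot [-179.95   -0.    162.13] shift [-4.466e+00 -3.730e+00  4.000e-03]
turn [-1.00e-03  1.00e-03  1.37e+00]invalid input at $[0]: expected keys tx, ty, tz, ax, ay, az, hand
```

```bash

python3 -m jog '[{"tx":-0.9,"ty":-0.75,"tz":0,"ax":0,"ay":0,"az":0.7,"hand":1},{"tx":-0.9,"ty":-0.75,"tz":0,"ax":0,"ay":0,"az":0.7,"hand":1},{"tx":-0.9,"ty":-0.75,"tz":0,"ax":0,"ay":0,"az":0.7,"hand":1},{"tx":-0.9,"ty":-0.75,"tz":0,"ax":0,"ay":0,"az":0.7,"hand":1},{"tx":-0.9,"ty":-0.75,"tz":0,"ax":0,"ay":0,"az":0.7,"hand":1}]'
python3 -c "
from h import *
go([650,-167,404],100.5)"
```

```text
time: 0.67
tool_pos: [280.3, 418.8, 404.6]
tcp_rot: [-180.0, 0.1, 130.1]
ft_force: [0.5, -1.3, 0.5]
finger_gap: 85.7
t 0.67 pos [280.3 418.8 404.6] rot [-1.7998e+02  1.3000e-01  1.3006e+02] shift [-4.575 -0.627  0.015]
turn [0.    0.003 0.657]
```

```bash

python3 -m jog '[{"tx":-1,"ty":-0.14,"tz":0,"ax":0,"ay":0,"az":0.65,"hand":1},{"tx":-1,"ty":-0.14,"tz":0,"ax":0,"ay":0,"az":0.65,"hand":1},{"tx":-1,"ty":-0.14,"tz":0,"ax":0,"ay":0,"az":0.65,"hand":1},{"tx":-1,"ty":-0.14,"tz":0,"ax":0,"ay":0,"az":0.65,"hand":1},{"tx":-1,"ty":-0.14,"tz":0,"ax":0,"ay":0,"az":0.65,"hand":1}]'
python3 -c "
from h import *
go([650,-167,404],100.5)"
```

```text
time: 1.08
tool_pos: [361.9, 291.5, 404.8]
tcp_rot: [179.9, 0.1, 100.7]
ft_force: [-0.5, -0.1, 0.2]
finger_gap: 85.4
t 1.08 pos [361.9 291.5 404.8] rot [1.7994e+02 1.0000e-01 1.0069e+02] shift [-3.36   1.32   0.012]
turn [0.001 0.002 0.004]
```

```bash

python3 -m jog '[{"tx":-1,"ty":0.39,"tz":0,"ax":0,"ay":0,"az":0,"hand":1},{"tx":-1,"ty":0.39,"tz":0,"ax":0,"ay":0,"az":0,"hand":1},{"tx":-1,"ty":0.39,"tz":0,"ax":0,"ay":0,"az":0,"hand":1},{"tx":-1,"ty":0.39,"tz":0,"ax":0,"ay":0,"az":0,"hand":1},{"tx":-1,"ty":0.39,"tz":0,"ax":0,"ay":0,"az":0,"hand":1}]'
python3 -m jog '[{"tx":-1,"ty":0.39,"tz":0,"ax":0,"ay":0,"az":0,"hand":1},{"tx":-1,"ty":0.39,"tz":0,"ax":0,"ay":0,"az":0,"hand":1},{"tx":-1,"ty":0.39,"tz":0,"ax":0,"ay":0,"az":0,"hand":1},{"tx":-1,"ty":0.39,"tz":0,"ax":0,"ay":0,"az":0,"hand":1},{"tx":-1,"ty":0.39,"tz":0,"ax":0,"ay":0,"az":0,"hand":1}]'
python3 -m jog '[{"tx":-1,"ty":0.39,"tz":0,"ax":0,"ay":0,"az":0,"hand":1},{"tx":-1,"ty":0.39,"tz":0,"ax":0,"ay":0,"az":0,"hand":1},{"tx":-1,"ty":0.39,"tz":0,"ax":0,"ay":0,"az":0,"hand":1},{"tx":-1,"ty":0.39,"tz":0,"ax":0,"ay":0,"az":0,"hand":1},{"tx":-1,"ty":0.39,"tz":0,"ax":0,"ay":0,"az":0,"hand":1}]'
python3 -c "
from h import *
go([650,-167,404],100.5)
s=snapshot('wrist');cv2.imwrite('pics/w1.png',s['pixels'][:,:,::-1])"
```

```text
time: 1.5
tool_pos: [449.1, 155.2, 404.7]
tcp_rot: [179.9, 0.1, 101.2]
ft_force: [0.0, 0.3, -0.1]
finger_gap: 85.7
time: 1.92
tool_pos: [535.8, 19.8, 404.3]
tcp_rot: [180.0, 0.1, 101.2]
ft_force: [0.6, -0.3, 1.1]
finger_gap: 85.4
time: 2.33
tool_pos: [622.5, -115.9, 402.9]
tcp_rot: [-179.9, 0.1, 101.2]
ft_force: [0.6, -0.5, -1.1]
finger_gap: 85.5
t 2.33 pos [ 622.5 -115.9  402.9] rot [-1.7992e+02  7.0000e-02  1.0120e+02] shift [-0.37   0.114 -0.007]
turn [-0.002  0.002  0.016]
```

View pics/w1.png

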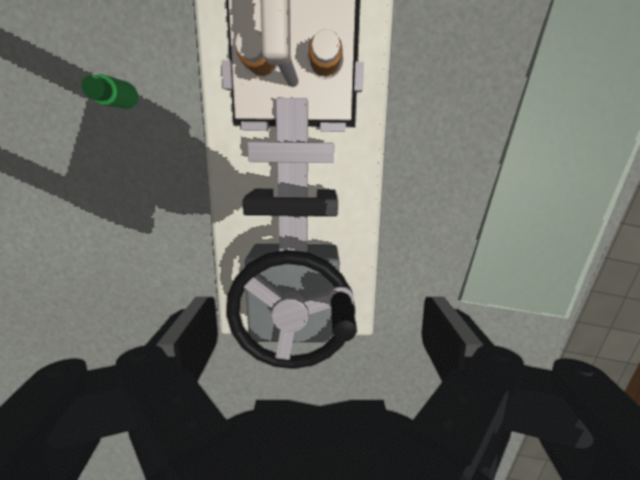

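The wrist view shows the wheel centred at about (291,310), the crank from its top (345,328) to its base (342,300), and the carrier at the top. I'll measure from this view.

```bash

python3 - <<'E'
from h import *
s,W=cloud("wrist"); P=s["pixels"].astype(int); Z=W[...,2]
v,u=np.mgrid[:480,:640]
box=(u>222)&(u<358)&(v>245)&(v<370)
dark=P.max(-1)<60
t=box&(Z>156)&(Z<168)&dark
X=W[t];print("crank top",t.sum(),X.mean(0),cv2.minEnclosingCircle(X[:,:2].astype(np.float32)),np.argwhere(t).mean(0)[::-1])
r=box&(Z>100)&(Z<113)&dark
X=W[r];print("rim",r.sum(),cv2.minEnclosingCircle(X[:,:2].astype(np.float32)),np.median(X[:,2]))
# ray: fit ellipse on rim outer contour
cs,_=cv2.findContours((r*255).astype(np.uint8),cv2.RETR_EXTERNAL,cv2.CHAIN_APPROX_NONE)
c=max(cs,key=len).reshape(-1,2); q=ray(s,c,103); print("ray rim",cv2.minEnclosingCircle(q[:,:2].astype(np.float32)))
b=(u>180)&(u<420)&(v<345)&(Z>15)&(Z<60)&(P.min(-1)>110)
X=W[b&(Z<36)]; print("base edge", cv2.minAreaRect(X[:,:2].astype(np.float32)),np.median(X[:,2]))
hb=(v<130)&(Z>160)&(Z<185)
X=W[hb]
if len(X): print("handle",len(X),X.mean(0),cv2.minAreaRect(X[:,:2].astype(np.float32)))
sl=(u>240)&(u<340)&(v>90)&(v<250)&(Z>60)&(Z<76)&(P.min(-1)>90)
X=W[sl];print("slide",X.min(0),X.max(0))
br=(u>235)&(u<345)&(v>180)&(v<225)&(Z>88)&(Z<102); X=W[br]; print("bridge",cv2.minAreaRect(X[:,:2].astype(np.float32)))
E
```

```text
crank top 465 [ 649.34476015 -165.30285229  160.87740561] ((649.6351928710938, -166.60678100585938), 8.89612865447998) [344.1655914  331.92903226]
rim 3580 ((611.6519775390625, -188.4989471435547), 54.49681854248047) 108.79641836660215
ray rim ((611.94287109375, -190.68284606933594), 56.31322479248047)
base edge ((593.9403076171875, -94.36256408691406), (170.5350799560547, 322.834716796875), 10.755838394165039) 35.592215275323525
handle 1993 [576.56058186   2.5285623  174.29829859] ((575.4208374023438, 4.787839889526367), (14.160048484802246, 34.0066032409668), 10.40923023223877)
slide [ 567.52729134 -137.56911863   60.82484777] [632.13915861 -16.25520697  75.85256966]
bridge ((595.2284545898438, -102.22544860839844), (77.77175903320312, 15.470088005065918), 10.84123706817627)
```

```bash

python3 -c "
from h import *
go([649.6,-166.6,297],100.7)"
python3 -m jog '[{"tx":-0.369,"ty":0.11,"tz":0,"ax":0,"ay":0,"az":0.01,"hand":1},{"tx":-0.369,"ty":0.11,"tz":0,"ax":0,"ay":0,"az":0.01,"hand":1},{"tx":-0.369,"ty":0.11,"tz":0.2,"ax":0,"ay":0,"az":0.01,"hand":1},{"tx":-0.369,"ty":0.11,"tz":0.4,"ax":0,"ay":0,"az":0.01,"hand":1},{"tx":-0.369,"ty":0.11,"tz":0.5,"ax":0,"ay":0,"az":0.01,"hand":1}]'
python3 -c "
from h import *
go([649.6,-166.6,297],100.7)
s=snapshot('wrist');cv2.imwrite('pics/w2.png',s['pixels'][:,:,::-1])"
```

```text
t 2.43 pos [ 621.  -111.9  403.5] rot [-1.7991e+02 -8.0000e-02  1.0131e+02] shift [-0.396  0.117  0.709]
turn [-0.002 -0.002  0.014]
time: 2.85
tool_pos: [646.8, -160.4, 326.2]
tcp_rot: [-179.8, -0.1, 101.0]
ft_force: [-1.5, 0.7, -1.3]
finger_gap: 85.7
t 2.85 pos [ 646.8 -160.4  326.2] rot [-1.7982e+02 -1.4000e-01  1.0102e+02] shift [-0.045  0.011  0.194]
turn [-0.004 -0.003  0.007]
```

View pics/w2.png

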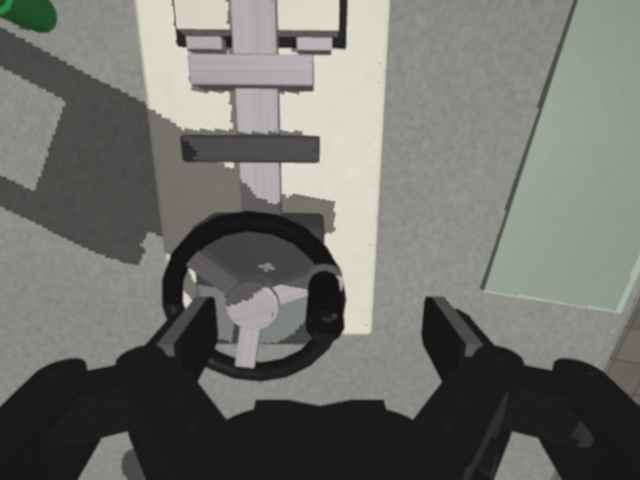

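The crank top is at (325,322), between the pads and a little ahead of them. I'll finish the approach and close.

```bash

python3 -m jog '[{"tx":-0.045,"ty":0.01,"tz":0.1,"ax":0,"ay":0,"az":0,"hand":1},{"tx":-0.045,"ty":0.01,"tz":0.194,"ax":0,"ay":0,"az":0,"hand":1},{"tx":-0.045,"ty":0.01,"tz":0.194,"ax":0,"ay":0,"az":0,"hand":1},{"tx":-0.045,"ty":0.01,"tz":0.194,"ax":0,"ay":0,"az":0,"hand":0.5},{"tx":-0.045,"ty":0.01,"tz":0.194,"ax":0,"ay":0,"az":0,"hand":0.4}]' 30
python3 -c "
from h import *
go([649.6,-166.6,297],100.7)
s=snapshot('wrist');cv2.imwrite('pics/w3.png',s['pixels'][:,:,::-1])"
```

```text
time: 3.32
tool_pos: [650.9, -168.6, 301.8]
tcp_rot: [179.9, 0.0, 100.9]
ft_force: [-0.7, 0.6, 0.1]
finger_gap: 63.8
t 3.32 pos [ 650.9 -168.6  301.8] rot [1.7993e+02 4.0000e-02 1.0095e+02] shift [ 0.015 -0.006  0.032]
turn [0.002 0.001 0.005]
```

View pics/w3.png

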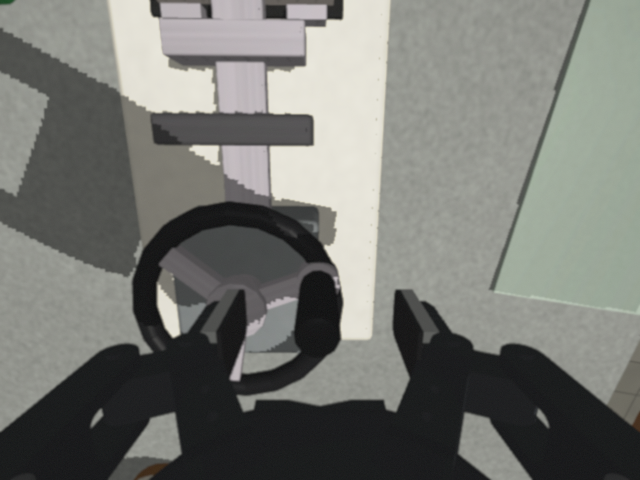

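The crank at (318,330) is centred between the fingers. Closing.

```bash

python3 -m jog '[{"tx":0.008,"ty":0,"tz":0.02,"ax":0,"ay":0,"az":0,"hand":0},{"tx":0.008,"ty":0,"tz":0.02,"ax":0,"ay":0,"az":0,"hand":0},{"tx":0.008,"ty":0,"tz":0.02,"ax":0,"ay":0,"az":0,"hand":0},{"tx":0.008,"ty":0,"tz":0.02,"ax":0,"ay":0,"az":0,"hand":0},{"tx":0.008,"ty":0,"tz":0.02,"ax":0,"ay":0,"az":0,"hand":0}]' 30
python3 -m jog '[{"tx":0,"ty":0,"tz":0,"ax":0,"ay":0,"az":0,"hand":0},{"tx":0,"ty":0,"tz":0,"ax":0,"ay":0,"az":0,"hand":0},{"tx":0,"ty":0,"tz":0,"ax":0,"ay":0,"az":0,"hand":0}]' 30
python3 -c "
from h import *
go([649.6,-166.6,297],100.7)
s=snapshot('wrist');cv2.imwrite('pics/w4.png',s['pixels'][:,:,::-1])"
```

```text
time: 3.78
tool_pos: [650.2, -167.7, 298.0]
tcp_rot: [-180.0, 0.0, 100.9]
ft_force: [-3.1, -0.3, 3.2]
finger_gap: 17.1
time: 4.03
tool_pos: [650.2, -167.7, 298.0]
tcp_rot: [180.0, 0.0, 100.9]
ft_force: [-4.5, -0.6, 4.4]
finger_gap: 17.5
t 4.03 pos [ 650.2 -167.7  298. ] rot [1.8000e+02 2.0000e-02 1.0093e+02] shift [ 0.008 -0.003  0.007]
turn [0.    0.    0.005]
```

View pics/w4.png

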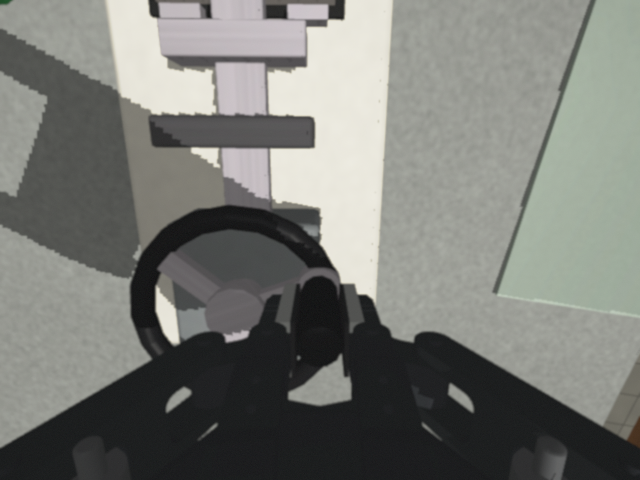

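```bash

python3 -c "
import numpy as np
f=21.5
for k in range(8):
    a=np.radians(f+6*np.arange(1,6)); b=np.radians(f)
    print(f,(0.3*np.c_[np.sin(a)-np.sin(b),np.cos(a)-np.cos(b)]).round(3).tolist()); f+=30"
```

```text
21.5 [[0.029, -0.013], [0.056, -0.029], [0.081, -0.048], [0.104, -0.069], [0.125, -0.092]]
51.5 [[0.018, -0.026], [0.034, -0.053], [0.046, -0.082], [0.056, -0.112], [0.062, -0.142]]
81.5 [[0.003, -0.031], [0.003, -0.063], [-0.001, -0.094], [-0.008, -0.125], [-0.018, -0.154]]
111.5 [[-0.013, -0.029], [-0.029, -0.056], [-0.048, -0.081], [-0.069, -0.104], [-0.092, -0.125]]
141.5 [[-0.026, -0.018], [-0.053, -0.034], [-0.082, -0.046], [-0.112, -0.056], [-0.142, -0.062]]
171.5 [[-0.031, -0.003], [-0.063, -0.003], [-0.094, 0.001], [-0.125, 0.008], [-0.154, 0.018]]
201.5 [[-0.029, 0.013], [-0.056, 0.029], [-0.081, 0.048], [-0.104, 0.069], [-0.125, 0.092]]
231.5 [[-0.018, 0.026], [-0.034, 0.053], [-0.046, 0.082], [-0.056, 0.112], [-0.062, 0.142]]
```

```bash

python3 -m jog '[{"tx":0.029,"ty":-0.013,"tz":0,"ax":0,"ay":0,"az":0,"hand":0},{"tx":0.056,"ty":-0.029,"tz":0,"ax":0,"ay":0,"az":0,"hand":0},{"tx":0.081,"ty":-0.048,"tz":0,"ax":0,"ay":0,"az":0,"hand":0},{"tx":0.104,"ty":-0.069,"tz":0,"ax":0,"ay":0,"az":0,"hand":0},{"tx":0.125,"ty":-0.092,"tz":0,"ax":0,"ay":0,"az":0,"hand":0}]' 40
python3 -c "
from h import *
s=sense();p=s['tool_pos'][:2]-[611.9,-190.3];print(p,np.hypot(*p),np.degrees(np.arctan2(p[1],p[0]))-10.9,s['ft_force'],s['finger_gap'])"
```

```text
time: 4.5
tool_pos: [633.1, -151.3, 298.0]
tcp_rot: [179.9, 0.0, 101.0]
ft_force: [3.3, -1.5, 4.1]
finger_gap: 17.0
[21.21814134 39.00739639] 44.40480261787275 50.55594274743699 [ 3.3273824  -1.49841556  4.0553609 ] 17.012236022397673
```

The crank follows smoothly with low forces and r ≈ 44.4. Continuing.

```bash

python3 -m jog '[{"tx":0.018,"ty":-0.026,"tz":0,"ax":0,"ay":0,"az":0,"hand":0},{"tx":0.034,"ty":-0.053,"tz":0,"ax":0,"ay":0,"az":0,"hand":0},{"tx":0.046,"ty":-0.082,"tz":0,"ax":0,"ay":0,"az":0,"hand":0},{"tx":0.056,"ty":-0.112,"tz":0,"ax":0,"ay":0,"az":0,"hand":0},{"tx":0.062,"ty":-0.142,"tz":0,"ax":0,"ay":0,"az":0,"hand":0}]' 40
python3 -m jog '[{"tx":0.003,"ty":-0.031,"tz":0,"ax":0,"ay":0,"az":0,"hand":0},{"tx":0.003,"ty":-0.063,"tz":0,"ax":0,"ay":0,"az":0,"hand":0},{"tx":-0.001,"ty":-0.094,"tz":0,"ax":0,"ay":0,"az":0,"hand":0},{"tx":-0.008,"ty":-0.125,"tz":0,"ax":0,"ay":0,"az":0,"hand":0},{"tx":-0.018,"ty":-0.154,"tz":0,"ax":0,"ay":0,"az":0,"hand":0}]' 40
python3 -c "
from h import *
s=sense();p=s['tool_pos'][:2]-[611.9,-190.3];print(p,np.hypot(*p),np.degrees(np.arctan2(p[1],p[0]))-10.9,s['ft_force'],s['finger_gap'])
s=snapshot('wrist');cv2.imwrite('pics/w5.png',s['pixels'][:,:,::-1])"
```

```text
time: 4.92
tool_pos: [610.2, -145.9, 298.0]
tcp_rot: [179.9, -0.0, 101.0]
ft_force: [2.8, 3.0, 5.4]
finger_gap: 16.8
time: 5.33
tool_pos: [587.8, -152.8, 297.9]
tcp_rot: [180.0, -0.1, 101.0]
ft_force: [0.9, 5.2, 8.1]
finger_gap: 17.0
[-24.09298192  37.52285774] 44.591889743856335 111.80403888524708 [0.86331112 5.24321128 8.08389958] 16.97517965512296
```

View pics/w5.png

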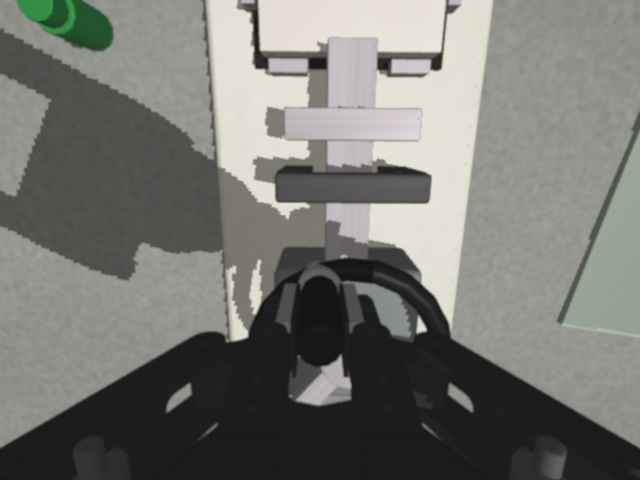

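The slide's shoulder (352,124) is closing on the bridge (352,185). Continuing.

```bash

python3 -m jog '[{"tx":-0.013,"ty":-0.029,"tz":0,"ax":0,"ay":0,"az":0,"hand":0},{"tx":-0.029,"ty":-0.056,"tz":0,"ax":0,"ay":0,"az":0,"hand":0},{"tx":-0.048,"ty":-0.081,"tz":0,"ax":0,"ay":0,"az":0,"hand":0},{"tx":-0.069,"ty":-0.104,"tz":0,"ax":0,"ay":0,"az":0,"hand":0},{"tx":-0.092,"ty":-0.125,"tz":0,"ax":0,"ay":0,"az":0,"hand":0}]' 40
python3 -m jog '[{"tx":-0.026,"ty":-0.018,"tz":0,"ax":0,"ay":0,"az":0,"hand":0},{"tx":-0.053,"ty":-0.034,"tz":0,"ax":0,"ay":0,"az":0,"hand":0},{"tx":-0.082,"ty":-0.046,"tz":0,"ax":0,"ay":0,"az":0,"hand":0},{"tx":-0.112,"ty":-0.056,"tz":0,"ax":0,"ay":0,"az":0,"hand":0},{"tx":-0.142,"ty":-0.062,"tz":0,"ax":0,"ay":0,"az":0,"hand":0}]' 40
python3 -m jog '[{"tx":-0.031,"ty":-0.003,"tz":0,"ax":0,"ay":0,"az":0,"hand":0},{"tx":-0.063,"ty":-0.003,"tz":0,"ax":0,"ay":0,"az":0,"hand":0},{"tx":-0.094,"ty":0.001,"tz":0,"ax":0,"ay":0,"az":0,"hand":0},{"tx":-0.125,"ty":0.008,"tz":0,"ax":0,"ay":0,"az":0,"hand":0},{"tx":-0.154,"ty":0.018,"tz":0,"ax":0,"ay":0,"az":0,"hand":0}]' 40
python3 -c "
from h import *
s=sense();p=s['tool_pos'][:2]-[611.9,-190.3];print(p,np.hypot(*p),np.degrees(np.arctan2(p[1],p[0]))-10.9,s['ft_force'],s['finger_gap'])
s=snapshot('wrist');cv2.imwrite('pics/w6.png',s['pixels'][:,:,::-1])"
```

```text
time: 5.8
tool_pos: [571.8, -170.1, 297.9]
tcp_rot: [-179.9, -0.1, 101.0]
ft_force: [-2.3, 3.1, 9.1]
finger_gap: 17.1
time: 6.22
tool_pos: [566.7, -193.3, 298.0]
tcp_rot: [-179.9, -0.1, 100.9]
ft_force: [-1.3, 2.4, 9.5]
finger_gap: 17.1
time: 6.63
tool_pos: [574.0, -215.5, 297.9]
tcp_rot: [-180.0, -0.1, 100.9]
ft_force: [-1.1, 3.1, 9.4]
finger_gap: 16.9
[-37.93973525 -25.2328356 ] 45.564454378192295 -157.27304511459585 [-1.07413244  3.13803521  9.38317561] 16.891565140113006
```

View pics/w6.png

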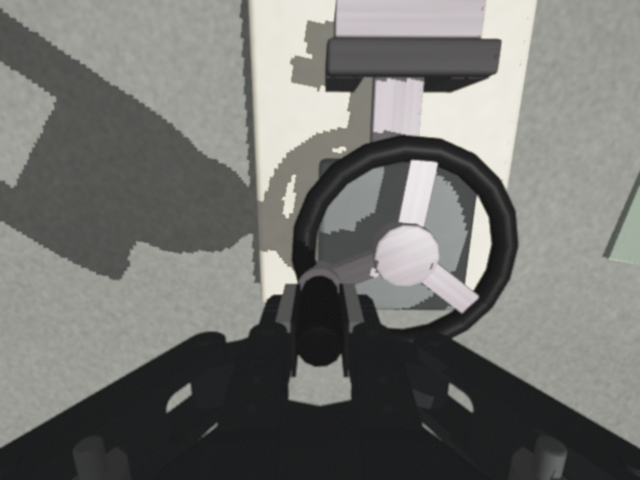

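```bash

python3 -m jog '[{"tx":-0.029,"ty":0.013,"tz":0,"ax":0,"ay":0,"az":0,"hand":0},{"tx":-0.056,"ty":0.029,"tz":0,"ax":0,"ay":0,"az":0,"hand":0},{"tx":-0.081,"ty":0.048,"tz":0,"ax":0,"ay":0,"az":0,"hand":0},{"tx":-0.104,"ty":0.069,"tz":0,"ax":0,"ay":0,"az":0,"hand":0},{"tx":-0.114,"ty":0.08,"tz":0,"ax":0,"ay":0,"az":0,"hand":0}]' 40
python3 -c "
from h import *
s=sense();p=s['tool_pos'][:2]-[611.9,-190.3];print(p,np.hypot(*p),np.degrees(np.arctan2(p[1],p[0]))-10.9+360,s['ft_force'],s['finger_gap'])"
```

```text
time: 7.1
tool_pos: [589.2, -229.9, 297.9]
tcp_rot: [-180.0, -0.1, 100.9]
ft_force: [-8.9, 7.9, 12.8]
finger_gap: 16.9
[-22.72339374 -39.64631822] 45.69664288626049 229.28070574402244 [-8.89163218  7.89395229 12.76998073] 16.94226322525977
```

The resisting force has jumped to about 12 N at 229°, which is the stop. One small extra push will confirm it.

```bash

python3 -m jog '[{"tx":-0.008,"ty":0.01,"tz":0,"ax":0,"ay":0,"az":0,"hand":0},{"tx":-0.008,"ty":0.01,"tz":0,"ax":0,"ay":0,"az":0,"hand":0},{"tx":-0.008,"ty":0.01,"tz":0,"ax":0,"ay":0,"az":0,"hand":0},{"tx":-0.008,"ty":0.01,"tz":0,"ax":0,"ay":0,"az":0,"hand":0}]' 40
python3 -c "
from h import *
s=sense();p=s['tool_pos'][:2]-[611.9,-190.3];print(p,np.hypot(*p),np.degrees(np.arctan2(p[1],p[0]))-10.9+360,s['ft_force'],s['finger_gap'])
for n,b in [('wrist',None),('scene',(205,215,405,360)),('side',(255,180,460,365))]:
    s,W=cloud(n);P=s['pixels'];
    if b: P=cv2.resize(P[b[1]:b[3],b[0]:b[2]],None,fx=3,fy=3)
    cv2.imwrite(f'pics/{n}7.png',P[:,:,::-1])"
```

```text
time: 7.43
tool_pos: [589.8, -230.1, 297.9]
tcp_rot: [-179.8, -0.2, 101.0]
ft_force: [-10.0, 5.9, 14.5]
finger_gap: 17.0
[-22.10017686 -39.83785855] 45.55735715333415 230.08054001039653 [-9.95565213  5.91695417 14.4981139 ] 16.974435612316885
```

View pics/scene7.png

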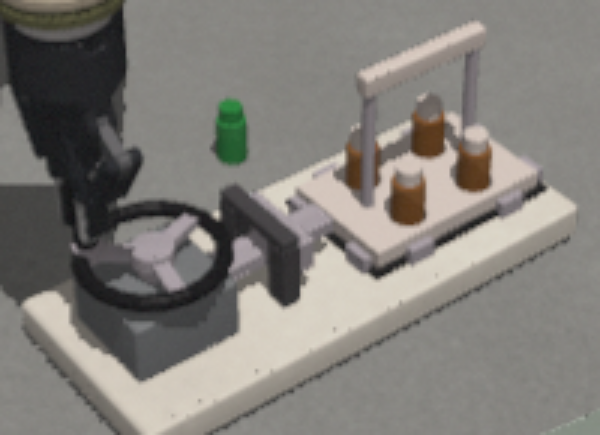

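View pics/side7.png

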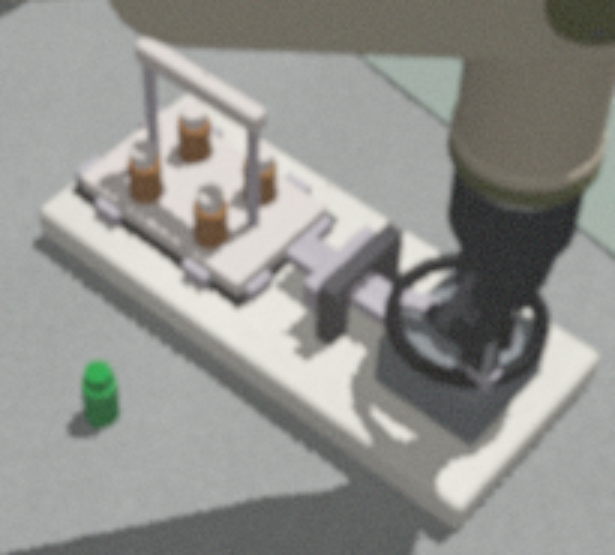

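The shoulder sits flush behind the bridge, with the tip clear of the plate in both views. I'll release and rise.

```bash

python3 -m jog '[{"tx":0,"ty":0,"tz":0,"ax":0,"ay":0,"az":0,"hand":0.5},{"tx":0,"ty":0,"tz":0,"ax":0,"ay":0,"az":0,"hand":0.7},{"tx":0,"ty":0,"tz":0,"ax":0,"ay":0,"az":0,"hand":0.8},{"tx":0,"ty":0,"tz":0,"ax":0,"ay":0,"az":0,"hand":0.8},{"tx":0,"ty":0,"tz":0,"ax":0,"ay":0,"az":0,"hand":0.8}]' 40
python3 -c "
from h import *
go([576,2,410],100.7)
s=snapshot('wrist');cv2.imwrite('pics/w8.png',s['pixels'][:,:,::-1])"
```

```text
time: 8.0
tool_pos: [590.9, -231.1, 297.0]
tcp_rot: [-180.0, -0.0, 100.9]
ft_force: [0.1, 0.4, -0.3]
finger_gap: 67.8
t 8.0 pos [ 590.9 -231.1  297. ] rot [-1.7995e+02 -3.0000e-02  1.0093e+02] shift [ 1.545  0.196 -0.753]
turn [-0.001 -0.001  0.005]
```

View pics/w8.png

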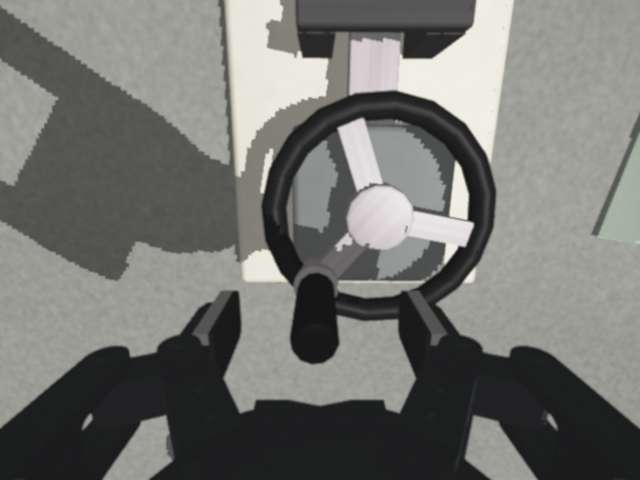

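The crank is free at (316,345), with pads well clear on both sides. Rising straight up.

```bash

python3 -m jog '[{"tx":0,"ty":0,"tz":-0.2,"ax":0,"ay":0,"az":0,"hand":1},{"tx":0,"ty":0,"tz":-0.4,"ax":0,"ay":0,"az":0,"hand":1},{"tx":0,"ty":0,"tz":-0.6,"ax":0,"ay":0,"az":0,"hand":1},{"tx":0,"ty":0,"tz":-0.75,"ax":0,"ay":0,"az":0,"hand":1},{"tx":0,"ty":0,"tz":-0.75,"ax":0,"ay":0,"az":0,"hand":1}]' 40
python3 -m jog '[{"tx":0.2,"ty":0.03,"tz":0,"ax":0,"ay":0,"az":0,"hand":1},{"tx":0.45,"ty":0.08,"tz":0,"ax":0,"ay":0,"az":0,"hand":1},{"tx":0.7,"ty":0.12,"tz":0,"ax":0,"ay":0,"az":0,"hand":1},{"tx":0.9,"ty":0.15,"tz":0,"ax":0,"ay":0,"az":0,"hand":1},{"tx":0.95,"ty":0.15,"tz":0,"ax":0,"ay":0,"az":0,"hand":1}]' 40
python3 -m jog '[{"tx":0,"ty":0,"tz":0,"ax":0,"ay":0,"az":0,"hand":1},{"tx":0,"ty":0,"tz":0,"ax":0,"ay":0,"az":0,"hand":1}]' 40
python3 -c "
from h import *
go([576,2,410],100.7)
s=snapshot('wrist');cv2.imwrite('pics/w9.png',s['pixels'][:,:,::-1])"
```

```text
time: 8.47
tool_pos: [592.2, -231.6, 417.2]
tcp_rot: [179.5, 0.3, 100.9]
ft_force: [1.8, -0.8, 2.2]
finger_gap: 85.5
time: 8.88
tool_pos: [586.1, -82.7, 409.6]
tcp_rot: [-180.0, -0.1, 101.1]
ft_force: [0.1, -0.6, -0.4]
finger_gap: 85.4
time: 9.05
tool_pos: [586.3, -86.9, 409.8]
tcp_rot: [-180.0, 0.0, 101.0]
ft_force: [-0.0, -0.1, -0.7]
finger_gap: 85.1
t 9.05 pos [586.3 -86.9 409.8] rot [-1.7998e+02  3.0000e-02  1.0100e+02] shift [ 0.595  0.046 -0.001]
turn [-0.     0.001  0.007]
```

View pics/w9.png

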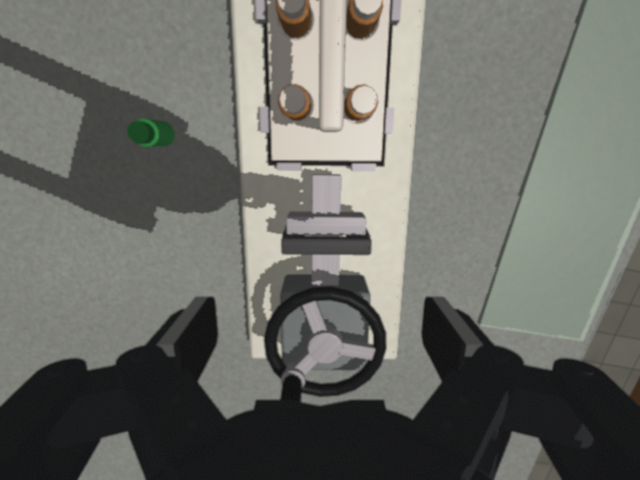

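The shoulder (326,224) touches the bridge (326,243), and the tip (326,178) is clear of the carrier's edge at row 163. I'll move over the handle and measure it.

```bash

python3 -m jog '[{"tx":0.2,"ty":0.015,"tz":0,"ax":0,"ay":0,"az":0,"hand":1},{"tx":0.4,"ty":0.03,"tz":0,"ax":0,"ay":0,"az":0,"hand":1},{"tx":0.55,"ty":0.045,"tz":0,"ax":0,"ay":0,"az":0,"hand":1},{"tx":0.55,"ty":0.045,"tz":0,"ax":0,"ay":0,"az":0,"hand":1},{"tx":0.55,"ty":0.045,"tz":0,"ax":0,"ay":0,"az":0,"hand":1}]' 40
python3 - <<'E'
from h import *
s,W=cloud("wrist");cv2.imwrite('pics/w10.png',s['pixels'][:,:,::-1])
Z=W[...,2]; v,u=np.mgrid[:480,:640]
hb=(Z>168)&(Z<182)&(u>220)&(u<420)&(s['pixels'].min(-1)>110)
X=W[hb]; r=cv2.minAreaRect(X[:,:2].astype(np.float32)); print(len(X),r,np.median(X[:,2]),np.argwhere(hb).min(0),np.argwhere(hb).max(0))
go([r[0][0],r[0][1],410],100.7)
E
```

```text
time: 9.52
tool_pos: [577.4, -5.1, 410.0]
tcp_rot: [-180.0, 0.0, 100.9]
ft_force: [0.6, 0.0, 0.4]
finger_gap: 85.2
3747 ((568.06103515625, 45.61251449584961), (13.688430786132812, 115.79295349121094), 10.502120971679688) 175.404753851038 [ 66 308] [266 332]
t 9.57 pos [577.5  -5.8 410. ] rot [-1.7999e+02  4.0000e-02  1.0090e+02] shift [ 0.348  0.003 -0.   ]
turn [-0.     0.001  0.004]
```

View pics/w10.png

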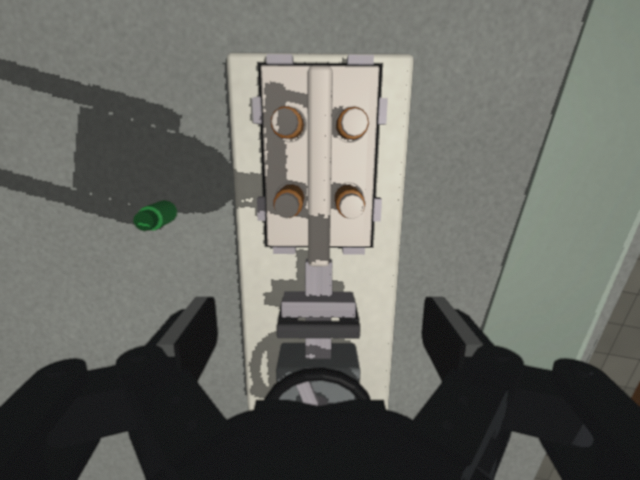

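The handle bar spans rows 66–266 at column 320. It measures 13.7 x 115.8 mm with its top at 175, matching the description, and the centre is (568,45.6). I'll go over it and descend.

```bash

python3 -m jog '[{"tx":0.2,"ty":0,"tz":0,"ax":0,"ay":0,"az":0,"hand":1},{"tx":0.348,"ty":0.003,"tz":0,"ax":0,"ay":0,"az":0.004,"hand":1},{"tx":0.348,"ty":0.003,"tz":0.15,"ax":0,"ay":0,"az":0.004,"hand":1},{"tx":0.348,"ty":0.003,"tz":0.3,"ax":0,"ay":0,"az":0.004,"hand":1},{"tx":0.348,"ty":0.003,"tz":0.35,"ax":0,"ay":0,"az":0.004,"hand":1}]' 60
python3 -m jog '[{"tx":0,"ty":0,"tz":0,"ax":0,"ay":0,"az":0,"hand":1},{"tx":0,"ty":0,"tz":0,"ax":0,"ay":0,"az":0,"hand":1}]' 60
python3 - <<'E'
from h import *
s,W=cloud("wrist");cv2.imwrite('pics/w11.png',s['pixels'][:,:,::-1])
go([568.1,45.6,321.5],100.6)
E
```

```text
time: 9.98
tool_pos: [567.2, 45.3, 354.1]
tcp_rot: [-179.8, -0.0, 100.7]
ft_force: [-0.0, 0.2, -0.1]
finger_gap: 85.5
time: 10.15
tool_pos: [568.0, 45.5, 357.6]
tcp_rot: [-179.9, 0.0, 100.7]
ft_force: [-0.2, 0.0, 1.1]
finger_gap: 85.5
t 10.2 pos [568.3  45.7 358.6] rot [1.7995e+02 2.0000e-02 1.0067e+02] shift [-0.    -0.001  0.248]
turn [0.001 0.    0.002]
```

View pics/w11.png

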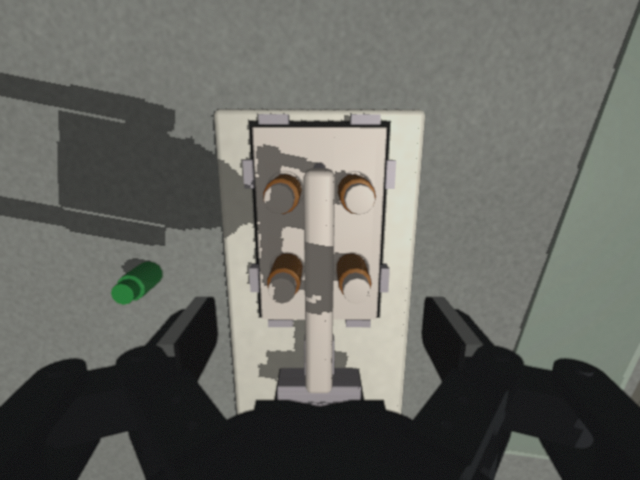

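The bar is centred at column 320 between the pads (216 and 424). Descending and closing.

```bash

python3 -m jog '[{"tx":0,"ty":0,"tz":0.1,"ax":0,"ay":0,"az":0,"hand":1},{"tx":0,"ty":0,"tz":0.2,"ax":0,"ay":0,"az":0,"hand":1},{"tx":0,"ty":0,"tz":0.243,"ax":0,"ay":0,"az":0,"hand":1},{"tx":0,"ty":0,"tz":0.243,"ax":0,"ay":0,"az":0,"hand":0.8},{"tx":0,"ty":0,"tz":0.243,"ax":0,"ay":0,"az":0,"hand":0.5}]' 60
python3 -m jog '[{"tx":0,"ty":0,"tz":0,"ax":0,"ay":0,"az":0,"hand":0.35},{"tx":0,"ty":0,"tz":0,"ax":0,"ay":0,"az":0,"hand":0.25},{"tx":0,"ty":0,"tz":0,"ax":0,"ay":0,"az":0,"hand":0.15},{"tx":0,"ty":0,"tz":0,"ax":0,"ay":0,"az":0,"hand":0},{"tx":0,"ty":0,"tz":0,"ax":0,"ay":0,"az":0,"hand":0}]' 60
python3 -m jog '[{"tx":0,"ty":0,"tz":0,"ax":0,"ay":0,"az":0,"hand":0},{"tx":0,"ty":0,"tz":0,"ax":0,"ay":0,"az":0,"hand":0},{"tx":0,"ty":0,"tz":0,"ax":0,"ay":0,"az":0,"hand":0}]' 60
python3 - <<'E'
from h import *
s,W=cloud("wrist");cv2.imwrite('pics/w12.png',s['pixels'][:,:,::-1])
go([568.1,45.6,321.5],100.6)
E
```

```text
time: 10.62
tool_pos: [568.1, 46.4, 322.0]
tcp_rot: [180.0, 0.0, 100.7]
ft_force: [0.7, -0.1, 0.3]
finger_gap: 64.2
time: 11.03
tool_pos: [567.7, 46.7, 321.9]
tcp_rot: [180.0, 0.0, 100.8]
ft_force: [-2.4, -1.3, 5.1]
finger_gap: 13.4
time: 11.28
tool_pos: [567.8, 46.6, 321.9]
tcp_rot: [180.0, 0.0, 100.8]
ft_force: [-3.9, -0.8, 5.5]
finger_gap: 12.9
t 11.33 pos [567.7  46.6 321.9] rot [1.8000e+02 1.0000e-02 1.0075e+02] shift [-0.007  0.001  0.003]
turn [0.    0.    0.003]
```

View pics/w12.png

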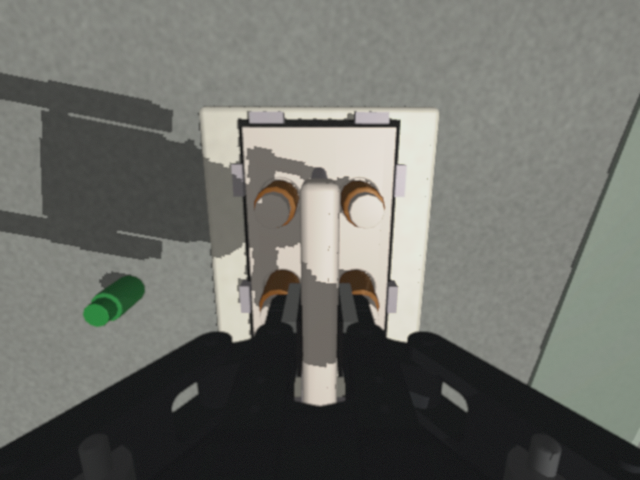

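The bar is gripped with a 13 mm gap. I'll lift gently, starting with 20 mm.

```bash

python3 -m jog '[{"tx":0,"ty":0,"tz":-0.02,"ax":0,"ay":0,"az":0,"hand":0},{"tx":0,"ty":0,"tz":-0.045,"ax":0,"ay":0,"az":0,"hand":0},{"tx":0,"ty":0,"tz":-0.075,"ax":0,"ay":0,"az":0,"hand":0},{"tx":0,"ty":0,"tz":-0.11,"ax":0,"ay":0,"az":0,"hand":0},{"tx":0,"ty":0,"tz":-0.14,"ax":0,"ay":0,"az":0,"hand":0}]' 60
python3 - <<'E'
from h import *
s,W=cloud("wrist");cv2.imwrite('pics/w13.png',s['pixels'][:,:,::-1])
b=(205,190,405,335);P=cloud('scene')[0]['pixels'][b[1]:b[3],b[0]:b[2]];cv2.imwrite('pics/s13.png',cv2.resize(P,None,fx=3,fy=3)[:,:,::-1])
E
```

```text
time: 11.75
tool_pos: [567.8, 46.8, 342.5]
tcp_rot: [-180.0, -0.0, 100.8]
ft_force: [-0.6, -1.3, -5.9]
finger_gap: 12.6
```

View pics/s13.png

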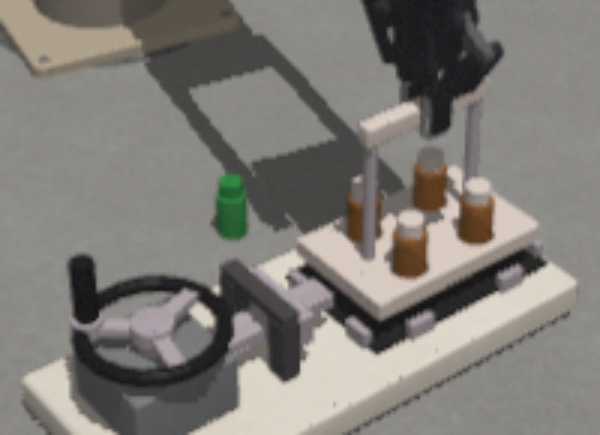

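View pics/w13.png

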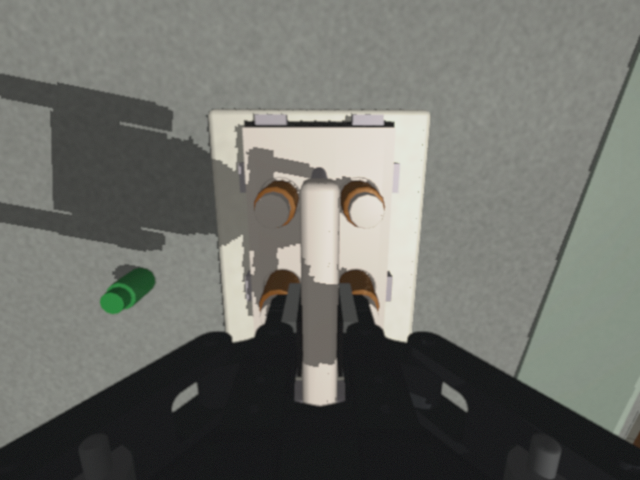

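The carrier is free of the bed and level, about 5 N hangs on the wrist, and the bottles are standing. Lifting on to about 102 mm.

```bash

python3 -m jog '[{"tx":0,"ty":0,"tz":-0.03,"ax":0,"ay":0,"az":0,"hand":0},{"tx":0,"ty":0,"tz":-0.08,"ax":0,"ay":0,"az":0,"hand":0},{"tx":0,"ty":0,"tz":-0.14,"ax":0,"ay":0,"az":0,"hand":0},{"tx":0,"ty":0,"tz":-0.2,"ax":0,"ay":0,"az":0,"hand":0},{"tx":0,"ty":0,"tz":-0.26,"ax":0,"ay":0,"az":0,"hand":0}]' 60
python3 -m jog '[{"tx":0,"ty":0,"tz":-0.06,"ax":0,"ay":0,"az":0,"hand":0},{"tx":0,"ty":0,"tz":-0.12,"ax":0,"ay":0,"az":0,"hand":0},{"tx":0,"ty":0,"tz":-0.18,"ax":0,"ay":0,"az":0,"hand":0},{"tx":0,"ty":0,"tz":-0.24,"ax":0,"ay":0,"az":0,"hand":0},{"tx":0,"ty":0,"tz":-0.27,"ax":0,"ay":0,"az":0,"hand":0}]' 60
python3 -m jog '[{"tx":0,"ty":0,"tz":0,"ax":0,"ay":0,"az":0,"hand":0},{"tx":0,"ty":0,"tz":0,"ax":0,"ay":0,"az":0,"hand":0},{"tx":0,"ty":0,"tz":0,"ax":0,"ay":0,"az":0,"hand":0},{"tx":0,"ty":0,"tz":0,"ax":0,"ay":0,"az":0,"hand":0},{"tx":0,"ty":0,"tz":0,"ax":0,"ay":0,"az":0,"hand":0}]' 60
python3 - <<'E'
from h import *
b=(205,170,405,335);s,W=cloud('scene');P=s['pixels'][b[1]:b[3],b[0]:b[2]];cv2.imwrite('pics/s14.png',cv2.resize(P,None,fx=3,fy=3)[:,:,::-1])
w,W=cloud('wrist'); cv2.imwrite('pics/w14.png',w['pixels'][:,:,::-1])
for n in ('wrist','scene'):
    s,W=cloud(n);Z=W[...,2]
    # carrier plate top: within 110mm of (568,45), z ~ 130..170
    m=(np.hypot(W[...,0]-568,W[...,1]-46)<85)&(Z>140)&(Z<172)&(s['pixels'].min(-1)>100)
    X=W[m]; med=np.median(X[:,2]); X=X[abs(X[:,2]-med)<6]
    c,_,_,_=np.linalg.lstsq(np.c_[X[:,:2]-X[:,:2].mean(0),np.ones(len(X))],X[:,2],rcond=None)
    print(n,len(X),"plate top z",c[2],"tilt deg",np.degrees(np.arctan(c[:2])))
st=sense();print(st['tool_pos'],st['ft_force'],st['finger_gap'],st['time'],abs(st['qd']).max())
E
```

```text
time: 12.27
tool_pos: [567.9, 46.7, 382.6]
tcp_rot: [179.9, 0.0, 100.8]
ft_force: [-0.5, 0.0, -4.5]
finger_gap: 12.8
time: 12.68
tool_pos: [568.0, 46.7, 423.6]
tcp_rot: [179.9, 0.0, 100.8]
ft_force: [0.7, 0.6, -4.7]
finger_gap: 13.2
time: 13.1
tool_pos: [567.6, 46.7, 420.9]
tcp_rot: [-179.9, -0.0, 100.8]
ft_force: [-0.3, -1.4, -5.7]
finger_gap: 12.8
wrist 13653 plate top z 154.0410246784911 tilt deg [-0.30235902 -0.0122471 ]
scene 1086 plate top z 154.45513511568547 tilt deg [-0.73459043  0.02051336]
[567.7602194   46.70591812 421.41108056] [ 0.37446353 -0.06423248 -6.10655642] 12.923630069340245 13.3 0.21141536966842783
```

View pics/s14.png

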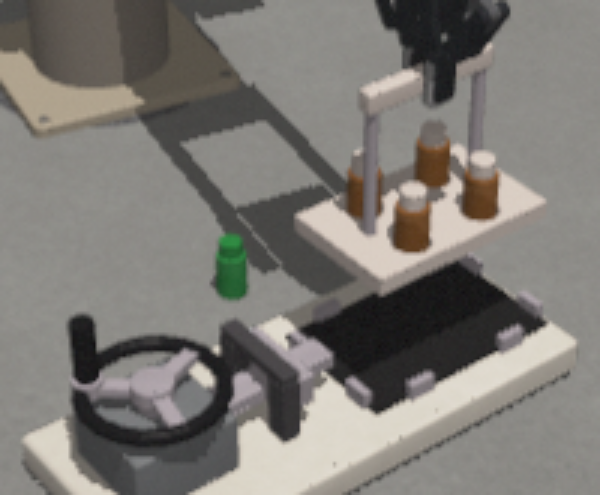

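View pics/w14.png

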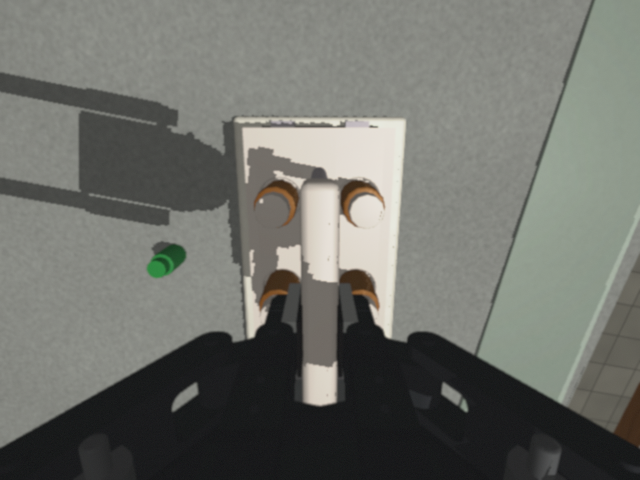

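The plate top is at z = 154, so the underside is 100 mm above the bed. Tilt is under 1°, all four bottles stand, the slide is back, and the arm is still. Handing in.

```bash
python3 -c "
from bench import *
print(hand_in())"
```

```text
the job is handed in; nothing more can be done
None
```

I wound the handwheel counter-clockwise by its crank from about 0.38 rad to its stop, let go, and lifted the carrier straight up by its handle bar. The job was handed in with the carrier still held in the air. No verdict came back, so these are my own last checks:

- **Slide:** the resisting force on the crank rose to about 12 N at roughly 229–230° of wheel angle, which matches the 4.0 rad stop. The pictures show its shoulder against the bridge and its tip clear of the carrier.
- **Carrier:** the plate's underside is about 100 mm above the bed and its tilt is under 1°. It hangs with about 6 N on the wrist and a 13 mm grip gap, and the arm is still.
- **Bottles:** all four are standing in the carrier.
- **Bystanders:** I planned the arm's path to stay clear of the reagent bottle, beaker and jar. I did not re-measure them at the end.

The last clock reading before handing in was about 13.3 s of the 61 s allowed. No check failed, and the views agreed to within a few millimetres.

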